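# Nip the sample tube in its bench rest

### The job

With the fingertips, roll the loose steel sample tube along its wooden bench rest, pushing on its side and without lifting it, until you feel it press lightly against the sprung rubber pad at the end; do not drive the pad hard. Then swing the steel keeper arm in behind the tube by its brass knob so that the tube stays nipped between keeper and pad, with the pad pressed in about 3 mm (about 5 N), and let go. Leave the candle, bung and corks round the rest where they are.

Things in the scene. Friction and masses are not known exactly. Their poses are not given: they have to be found in the camera images.
- rest: Fixed dark wooden board 300 x 204 x 12 mm on the counter. Origin: centre of its underside. Its x axis is the rolling direction, towards the sprung stop (roughly to the robot's right); y runs across it, z up. The tube rolls on its top (z = 12 mm) between two low rails, inner faces at y = +-80 mm, tops at z = 24 mm.
- stop_bracket: Steel block 20 x 130 x 40 mm fixed across the +x end of the rest; origin: centre of its underside, at (140, 0, 12) mm in the rest's frame, axes as the rest's. It carries the stop: a steel crosshead and before it a black rubber pad, 100 mm wide, 21 to 47 mm above the counter, facing the tube. The pad yields from 1 N, then 1.5 N per mm; over 11 N is too hard; hard end at 12 mm.
- tube: Loose closed sample tube of polished, slippery steel (friction about 0.35), plain cylinder 40 mm in diameter and 140 mm long, 0.2 to 0.42 kg, lying across the rest. Origin: its centre, on its axis, 32 mm above the counter; its own y axis lies along the cylinder, its x and z axes turn as it rolls. It rolls freely (under 1 N) and stops by itself; the pad may push it back about 10 mm when released.
- keeper (a joint): Angle (rad) of the steel keeper arm about its upright pin. 0: it points to the rest's -x, over the rail; negative: swung outward, clear of the rest; pi/2: it points across to the rest's -y, behind the tube; beyond that its nose swings towards the stop and presses the tube's side at about 1.7 to 2.1 rad. Dry friction 0.6 N m (about 10 N at the knob); it stays where it is left.
- keeper_knob (a point): Centre of the top face of the upright brass knob on the keeper arm, 60 mm from the arm's pin: a round peg 12 mm in diameter and 40 mm tall, standing on the arm, from 44 to 84 mm above the counter (this point: 84 mm). A nip of about 5 N adds about 8 N (lever and tube friction) to the 10 N that the pin alone takes here.
- pad_back (a point): Point fixed to the bracket: middle of the free pad's face when the stop is set fully back; (95, 0, 34) mm in the rest's frame. The stop is set out by 0 to 25 mm from here (towards the rest's -x), differently each time; this is not reported and must be felt or seen. Pushing does not shift the setting, only the pad on its springs.
- keeper_pin (a point): Pin of the keeper arm, fixed at (10, 90, 35) mm in the rest's frame (side away from the robot); this point is at the arm's mid-height. The arm is a bar 10 mm thick and 18 mm high (26 to 44 mm above the counter), 85 mm from the pin to the centre of its round nose of 8 mm radius.
- candle: Red candle, 56 mm across, 114 mm tall, a bystander. Origin: centre of its underside.
- bung_0: Beech barrel bung, 50 mm across, 35 mm tall, a bystander. Origin: centre of its underside.
- mushroom_cork_0: Mushroom-shaped cork, 33 mm across, 48 mm tall, a bystander. Origin: centre of its underside.
- mushroom_cork_1: Second mushroom-shaped cork, 33 mm across, 48 mm tall, a bystander. Origin: centre of its underside.

How it is judged:
By the outcome, as a careful person would: the job done as asked, in the order asked, and still so for the second after the job is handed in, with the robot touching nothing.
It also fails if it takes over 64 s, if anything falls off the work surface, if the arm or the gripper's body presses on something with over 40 N, if the wrist force passes 120 N, or if a joint passes its speed limit or range.

### The arm

A 6-joint arm with a two-finger parallel gripper is mounted at the origin on the work surface; the furniture and walls round the work are solid. World frame = base frame: x ahead of the robot, y to its left, z up, the work surface at z = 0. Lengths are in m, angles in rad, forces in N, time in s.
With the tool pointing down it reaches from about 0.225 to 0.875 m from the base axis. Payload 3.4 kg.
Tool frame: the origin (TCP) lies on the centre line of the jaws, within the pads' length; the fingertips stand 17 mm ahead of it and the grasp point (between the pads) lies 2 mm behind it; z points along the fingers, y is the line along which they close (so a half turn about z gives the same grasp; the last joint's range is limited). The gripper opens to 85 mm and grips with 20 to 120 N. Pads are 22 mm wide; open, the fingers measure 114 mm over their backs; the gripper's body (76 mm by 85 mm) begins 54 mm behind the grasp point. The pads swing forward as they close: fully open they stand 13 mm farther back than shut.
Start: joints at [1.023, 0.276, 1.505, -0, 1.361, -0.121], TCP at [0.238, 0.523, 0.248] pointing down, gripper open.
Joint ranges: [-2.89, 2.89], [-0.75, 2.08], [0.22, 2.7], [-1.18, 4.32], [0.11, 2.71], [-2.7, 2.7]. Speed limits (rad/s): [2.57, 2.57, 3.14, 3.14, 3.14, 3.14].

### API

Orientations are given as a unit quaternion [w, x, y, z].
In Python, from rig import manip gives the robot as it stands.
- The arm moves only by the tool move_arm, never from a script. Its argument "steps" is one flat list of numbers, 7 for each row, row after row: the turn, a rotation vector about the world's x, y, z normalised to -1 to 1, where 1 is 360 degrees, then the shift along the world's x, y, z normalised to -1 to 1, where 1 is 1 m, then the opening, from -1 (shut) to 1 (fully open). A call has exactly 10 rows; each row is the pose to reach, as a shift and turn from the pose commanded when the call began, turning the shorter way round; what a row does not reach only later rows make up. A row lasts 1/10 s, in which the tool goes at most 50 mm and 8.59 degrees, less where a joint would pass 70% of its speed; a pose out of reach is approached as far as the arm can. A call with a number of a shift or a turn outside -1 to 1 is refused whole. A call with a gripper value outside its range is refused whole. The fingers move at their own pace and stop on an object; "squeeze" is the grip in N (left out, the last holds). Time passes only in rows, so rows that repeat a pose let the fingers close, or fill a call up. It gives the time, the measured TCP pose, the force, the opening and the grip force at its end, in the units of the state.
- manip.get_state(): the state, without advancing time (a new reading comes with each control period).
- manip.get_image(name): name is "scene" or "top"; returns a dict with "pixels" (400x640x3 uint8, blue, green, red), "fx", "fy", "cx", "cy" (pixels), "R" (3x3) and "t" (3): a world point X has camera coordinates R X + t. Camera axes: x right, y down, z forward; pixel columns grow to the right and rows downward; lengths in m; the calibration is good to about 2 mm. A picture is of the moment at which its call begins. There is no depth.
- manip.sign_off(): hands the job in; it is judged then, once.
The state is a dict: "clock": time; "qpos": joint angles; "qd": joint speeds; "effort": joint torques, N m; "position": TCP position; "ee_rot": TCP orientation; "contact_force": force on the tool from outside, world axes, zero at the start; "moment": the same for the moment, N m; "width": finger opening in m; "gripper_force": force on a finger pad.
Only numpy, scipy, OpenCV 4.12 (cv2) and the standard library are available. Lean on these libraries where they do the work, as an engineer would, in place of code of your own. Each camera call takes 0.05 s, during which the arm holds its last target. There are 200 camera calls.

## Working session

There is one attempt and no reset: what is moved stays moved. The work goes in short steps, Python scripts to look and compute and a tool call to move; the robot and the scene stay as the last step left them, time stands still between calls to the robot, and variables do not carry over. Pictures are saved under pics/ and viewed, at most 10 in all, crops included, and the job is handed in when it is done.

Besides the shell and the picture viewer there is one more tool, called after "Emit:" by a JSON object that holds its "name" and its "arguments", one argument or row to a line. move_arm: Moves the arm, as the interface text tells. Scaled input: -1 to 1 covers 1 m each way for a shift and 360 degrees each way for a turn. Its arguments: {"type":"object","properties":{"steps":{"type":"array"},"squeeze":{"type":"number"}},"required":["steps"]}

```bash
mkdir -p pics; python3 - <<'E'
from rig import manip
import cv2
s=manip.get_state();print(s)
for n in("scene","top"):
    i=manip.get_image(n);cv2.imwrite(f"pics/{n}0.png",i["pixels"]);print(n,i["fx"],i["fy"],i["cx"],i["cy"],i["R"],i["t"])
E
```

```text
{'clock': 0.0, 'qpos': array([ 1.02296769e+00,  2.76590878e-01,  1.50612831e+00,  3.89741079e-06,
        1.36073234e+00, -1.21016949e-01]), 'qd': array([ 4.88504152e-05, -1.12739583e-04,  5.09175833e-04,  9.28354809e-04,
        3.33718211e-04,  8.11460577e-04]), 'effort': array([ 6.39873560e-04, -4.16761708e+01, -2.45802498e+01, -5.11732542e-04,
        1.09007297e-02,  2.11900283e-05]), 'position': array([0.23777976, 0.52297534, 0.24744397]), 'ee_rot': array([-3.06863327e-04,  2.11790013e-01,  9.77314753e-01, -8.77320331e-04]), 'contact_force': array([ 0.82106131, -0.03276144,  0.07648881]), 'moment': array([-0.01591642, -0.00411135,  0.03907015]), 'gripper_force': 0.0, 'width': 0.08573505239057733}
scene 413.660115662961 413.660115662961 320.9499914692158 197.08827051926428 [[ 0.81154437 -0.58380822  0.02374228]
 [-0.33603887 -0.4995937  -0.79842596]
 [ 0.47798913  0.63997976 -0.60162471]] [-0.47840024  0.14362008  0.85339129]
top 364.51613157362505 364.51613157362505 323.06433331784956 201.683142874994 [[ 0.00432562 -0.99975605  0.02165925]
 [-0.99357767 -0.00674592 -0.11295091]
 [ 0.11306947 -0.02103157 -0.99336447]] [-0.16848623  0.4952085   0.86769744]
```

View pics/top0.png

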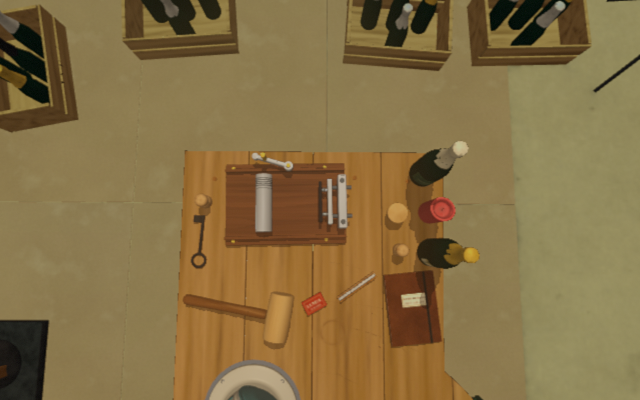

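View pics/scene0.png

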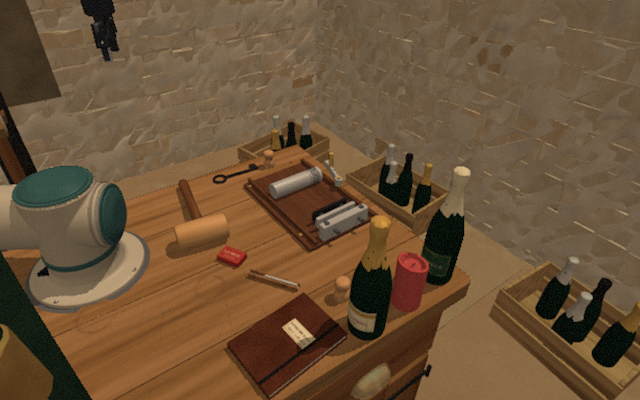

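The top view shows the rest at about (226–346, 163–246), the tube at (263, 204), the pad near (322, 201), and the keeper pin near (288, 166) with its knob near (262, 157). I'll enlarge that area.

```bash
python3 - <<'E'
import cv2
i=cv2.imread("pics/top0.png")[145:255,215:365]
cv2.imwrite("pics/c1.png",cv2.resize(i,None,fx=5.3,fy=5.3,interpolation=cv2.INTER_CUBIC))
E
```

```text
(no output)
```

View pics/c1.png

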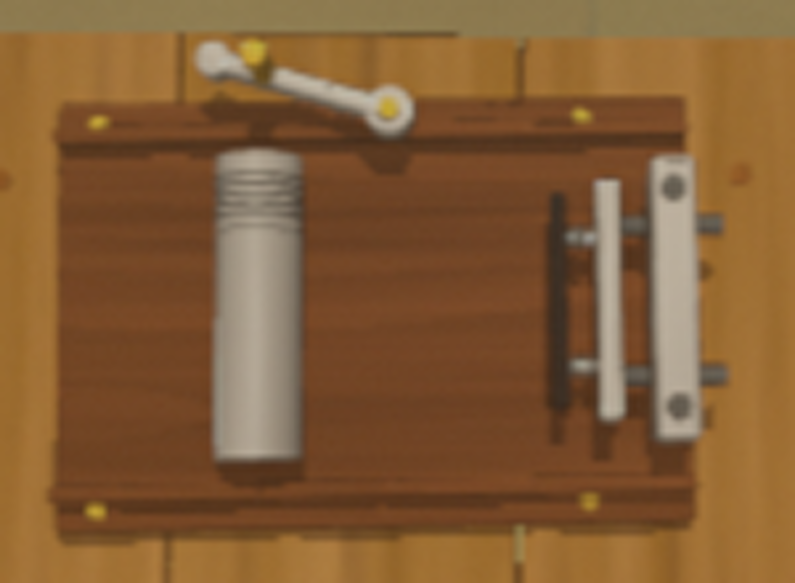

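The enlarged crop shows these crop-pixel positions:
- Bracket top corners: (650,157), (692,157), (698,438), (655,438).
- Tube: x 215–302, y 150–461.
- Pad front face: x≈550.
- Keeper: pin (389,108), nose (212,59), knob (253,50).
- Board corners: (62,103), (684,98), (692,522).

```bash
cat > h.py <<'E'
import numpy as np
from rig import manip
from scipy.optimize import least_squares
def px(c,o=(215,145),s=5.3): return (np.array(c,float)+.5)/s-.5+np.array(o)
def proj(i,X):
    c=np.atleast_2d(X)@np.array(i["R"]).T+i["t"]; return c[:,:2]/c[:,2:]*[i["fx"],i["fy"]]+[i["cx"],i["cy"]]
def back(i,uv,z):
    R=np.array(i["R"]);d=R.T@[(uv[0]-i["cx"])/i["fx"],(uv[1]-i["cy"])/i["fy"],1];o=-R.T@i["t"]
    return o+d*(z-o[2])/d[2]
def rest2w(p,P):
    P=np.atleast_2d(P);c,s=np.cos(p[2]),np.sin(p[2])
    return np.c_[p[0]+c*P[:,0]-s*P[:,1],p[1]+s*P[:,0]+c*P[:,1],P[:,2]]
def w2rest(p,X):
    X=np.asarray(X,float);c,s=np.cos(p[2]),np.sin(p[2]);d=X-[p[0],p[1],0]
    return np.array([c*d[0]+s*d[1],-s*d[0]+c*d[1],d[2]])
E
cat > m.py <<'E'
from h import *
i=manip.get_image("top")
P=np.array([[130,65,52],[150,65,52],[150,-65,52],[130,-65,52],[-150,102,24],[150,102,24],[150,-102,24],[-150,-102,24],[10,90,46]])/1000
U=np.array([px(c) for c in [(650,157),(692,157),(698,438),(655,438),(62,103),(684,98),(692,500),(57,500),(389,108)]])
# unsure bottom rail corners: drop
k=[0,1,2,3,4,5,8]
r=least_squares(lambda p:(proj(i,rest2w(p,P[k]))-U[k]).ravel(),[.57,.05,-1.57],loss="soft_l1")
p=r.x;print(p,np.round(r.fun.reshape(-1,2),2)); np.save("rest.npy",p)
print("bottom corners pred crop",(proj(i,rest2w(p,P[[6,7]]))-[215,145])*5.3)
for n,c,z in [("tubeL",(215,305),.032),("tubeR",(302,305),.032),("tubetop",(258,150),.035),("tubebot",(257,461),.032),("pad top front",(550,300),.047),("pin",(389,108),.046),("nose",(212,59),.044),("knob",(253,50),.084)]:
    w=back(i,px(c),z);print(n,w.round(4),(w2rest(p,w)*1e3).round(1))
E
python3 m.py
```

```text
[ 0.49288586 -0.07066428 -1.54794052] [[-0.08  0.01]
 [ 0.23 -0.11]
 [ 0.48  0.55]
 [ 0.22  0.7 ]
 [-2.28 -0.72]
 [ 0.45 -1.38]
 [-0.32  0.32]]
bottom corners pred crop [[695.26132695 521.47569061]
 [ 42.3896139  533.6843875 ]]
tubeL [0.4936 0.0005 0.032 ] [-71.1   2.4  32. ]
tubeR [ 0.4939 -0.0396  0.032 ] [-31.    1.7  32. ]
tubetop [ 0.5659 -0.0181  0.035 ] [-50.9  74.2  35. ]
tubebot [ 0.4219 -0.0205  0.032 ] [-51.8 -69.8  32. ]
pad top front [ 0.4953 -0.154   0.047 ] [83.4  0.5 47. ]
pin [ 0.5839 -0.0794  0.046 ] [10.8 90.8 46. ]
nose [0.6066 0.0027 0.044 ] [-70.8 115.4  44. ]
knob [ 0.6012 -0.022   0.084 ] [-46.2 109.4  84. ]
```

```bash
python3 - <<'E'
from h import *
p=np.load("rest.npy");t=manip.get_state()["position"]
for P in [(-108,2,110),(-108,2,31),(-60,2,31),(20,2,31)]:
    w=rest2w(p,np.array(P)/1e3)[0];print(P,w.round(4),(w-t).round(4))
E
```

```text
(-108, 2, 110) [0.4924 0.0374 0.11  ] [ 0.2546 -0.4857 -0.1376]
(-108, 2, 31) [0.4924 0.0374 0.031 ] [ 0.2546 -0.4857 -0.2166]
(-60, 2, 31) [ 0.4935 -0.0106  0.031 ] [ 0.2557 -0.5337 -0.2166]
(20, 2, 31) [ 0.4953 -0.0906  0.031 ] [ 0.2575 -0.6137 -0.2166]
```

Emit:
{"name": "move_arm", "arguments": {
  "steps": [0, 0, -0.022, 0.025, -0.04, -0.01, 0, 0, 0, -0.044, 0.05, -0.09, -0.02, 0, 0, 0, -0.066, 0.075, -0.135, -0.03, 0, 0, 0, -0.088, 0.1, -0.18, -0.045, 0, 0, 0, -0.11, 0.125, -0.225, -0.06, 0, 0, 0, -0.132, 0.15, -0.27, -0.075, 0, 0, 0, -0.154, 0.175, -0.315, -0.09, 0, 0, 0, -0.1785, 0.2, -0.36, -0.105, 0, 0, 0, -0.1785, 0.225, -0.405, -0.12, 0, 0, 0, -0.1785, 0.24, -0.45, -0.135, 0]
}}

```text
clock: 1.15
position: [0.4683, 0.0985, 0.1219]
ee_rot: [0.0, 0.699, 0.715, 0.001]
contact_force: [1.0, 0.2, 1.0]
width: 0.0426
gripper_force: 0.0
```

Emit:
{"name": "move_arm", "arguments": {
  "steps": [0, 0, 0, 0.0145, -0.0355, 0, 0, 0, 0, 0, 0.0145, -0.0355, 0, 0, 0, 0, 0, 0.0145, -0.0355, -0.02, 0, 0, 0, 0, 0.0145, -0.0355, -0.04, 0, 0, 0, 0, 0.0145, -0.0355, -0.05, 0, 0, 0, 0, 0.0145, -0.0355, -0.06, 0, 0, 0, 0, 0.0145, -0.0355, -0.065, 0, 0, 0, 0, 0.0145, -0.0355, -0.07, 0, 0, 0, 0, 0.0145, -0.0355, -0.075, 0, 0, 0, 0, 0.0145, -0.0355, -0.08, 0]
}}

```text
clock: 2.15
position: [0.4818, 0.0648, 0.0423]
ee_rot: [0.0, 0.699, 0.715, 0.0]
contact_force: [-0.0, -0.8, 0.1]
width: 0.0427
gripper_force: 0.0
```

```bash
python3 - <<'E'
from h import *
import cv2
p=np.load("rest.npy");s=manip.get_state();print(s["position"],s["ee_rot"],s["contact_force"],w2rest(p,s["position"])*1e3)
i=manip.get_image("top")["pixels"][145:255,215:365];j=manip.get_image("scene")["pixels"][130:240,235:385]
cv2.imwrite("pics/c2.png",np.vstack([cv2.resize(k,None,fx=2.7*1,fy=2.7,interpolation=cv2.INTER_CUBIC) for k in (i,j)]))
E
```

```text
[0.48180462 0.06481989 0.04227691] [3.94684788e-04 6.99072536e-01 7.15050554e-01 3.73817855e-04] [-0.02971127 -0.75689042  0.0743032 ] [-135.70203482   -7.98201125   42.27691321]
```

View pics/c2.png

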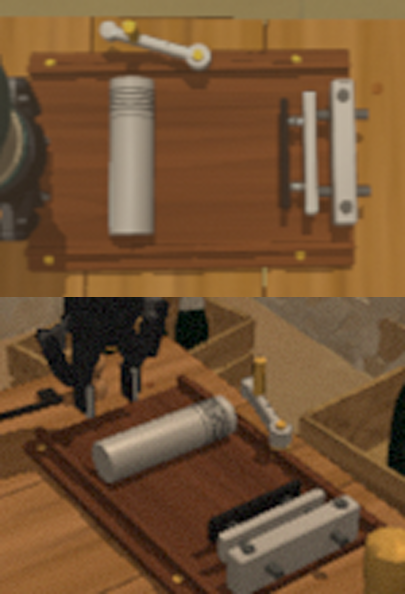

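The top view shows the gripper just left of the tube with a clear gap. The scene view shows both fingertips low over the board, behind the tube. Moves count from the pose actually reached.

Emit:
{"name": "move_arm", "arguments": {
  "steps": [0, 0, 0, 0.004, -0.005, -0.004, 0, 0, 0, 0, 0.008, -0.01, -0.008, 0, 0, 0, 0, 0.0105, -0.015, -0.011, 0, 0, 0, 0, 0.0105, -0.025, -0.011, 0, 0, 0, 0, 0.0105, -0.035, -0.011, 0, 0, 0, 0, 0.0105, -0.04, -0.011, 0, 0, 0, 0, 0.0105, -0.044, -0.011, 0, 0, 0, 0, 0.0105, -0.048, -0.011, 0, 0, 0, 0, 0.0105, -0.052, -0.011, 0, 0, 0, 0, 0.011, -0.056, -0.011, 0]
}}

```text
clock: 3.25
position: [0.4923, 0.0087, 0.0313]
ee_rot: [-0.0, 0.699, 0.715, 0.0]
contact_force: [0.1, 0.3, -0.7]
width: 0.0428
gripper_force: 0.0
```

Emit:
{"name": "move_arm", "arguments": {
  "steps": [0, 0, 0, 0, -0.006, 0, 0, 0, 0, 0, 0, -0.012, 0, 0, 0, 0, 0, 0, -0.018, 0, 0, 0, 0, 0, 0.001, -0.024, 0, 0, 0, 0, 0, 0.001, -0.03, 0, 0, 0, 0, 0, 0.001, -0.036, 0, 0, 0, 0, 0, 0.001, -0.042, 0, 0, 0, 0, 0, 0.001, -0.048, 0, 0, 0, 0, 0, 0.001, -0.054, 0, 0, 0, 0, 0, 0.001, -0.06, 0, 0]
}}

```text
clock: 4.25
position: [0.4934, -0.0518, 0.0313]
ee_rot: [0.0, 0.699, 0.715, 0.0]
contact_force: [0.5, -0.4, 0.4]
width: 0.043
gripper_force: 0.1
```

```bash
cat > look.py <<'E'
from h import *
import cv2,sys
p=np.load("rest.npy");s=manip.get_state();print(s["clock"],s["position"].round(4),s["ee_rot"].round(4),s["contact_force"].round(2),"rest",(w2rest(p,s["position"])*1e3).round(1))
if len(sys.argv)>1:
    i=manip.get_image("top")["pixels"][145:255,215:365];j=manip.get_image("scene")["pixels"][130:240,235:385]
    cv2.imwrite(sys.argv[1],np.vstack([cv2.resize(k,None,fx=2.7,fy=2.7,interpolation=cv2.INTER_CUBIC) for k in (i,j)]))
E
python3 look.py pics/c3.png
```

```text
4.25 [ 0.4934 -0.0518  0.0313] [0.     0.6991 0.715  0.    ] [ 0.49 -0.43  0.4 ] rest [-18.9   1.   31.3]
```

View pics/c3.png

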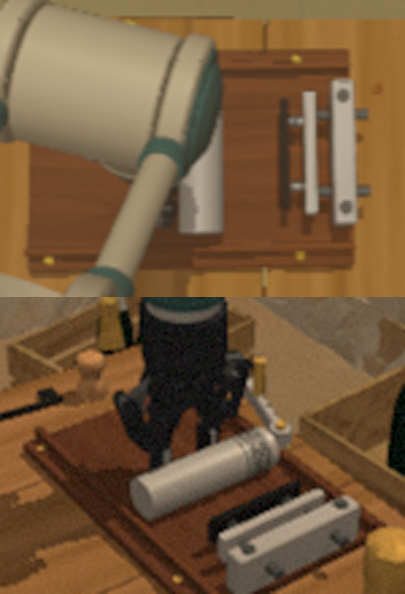

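The tube is rolling squarely, with its centre at rest x≈11 mm and the tool 30 mm behind it. Pad contact should come at tool x≈33 mm.

Emit:
{"name": "move_arm", "arguments": {
  "steps": [0, 0, 0, 0, -0.006, 0, 0, 0, 0, 0, 0, -0.012, 0, 0, 0, 0, 0, 0, -0.018, 0, 0, 0, 0, 0, 0.001, -0.023, 0, 0, 0, 0, 0, 0.001, -0.028, 0, 0, 0, 0, 0, 0.001, -0.032, 0, 0, 0, 0, 0, 0.001, -0.036, 0, 0, 0, 0, 0, 0.001, -0.039, 0, 0, 0, 0, 0, 0.001, -0.041, 0, 0, 0, 0, 0, 0.001, -0.043, 0, 0]
}}

```text
clock: 5.35
position: [0.4944, -0.0944, 0.0312]
ee_rot: [-0.0, 0.699, 0.715, 0.0]
contact_force: [-0.4, 0.9, -0.3]
width: 0.0427
gripper_force: 0.1
```

Emit:
{"name": "move_arm", "arguments": {
  "steps": [0, 0, 0, 0, -0.0005, 0, 0, 0, 0, 0, 0, -0.001, 0, 0, 0, 0, 0, 0, -0.0015, 0, 0, 0, 0, 0, 0, -0.002, 0, 0, 0, 0, 0, 0, -0.0025, 0, 0, 0, 0, 0, 0, -0.003, 0, 0, 0, 0, 0, 0, -0.0035, 0, 0, 0, 0, 0, 0, -0.004, 0, 0, 0, 0, 0, 0, -0.004, 0, 0, 0, 0, 0, 0, -0.004, 0, 0]
}}

```text
clock: 6.35
position: [0.4944, -0.0983, 0.0312]
ee_rot: [0.0, 0.699, 0.715, 0.0]
contact_force: [0.1, 0.6, 0.1]
width: 0.0427
gripper_force: 0.0
```

```bash
python3 look.py
```

```text
6.35 [ 0.4944 -0.0983  0.0312] [0.     0.6991 0.715  0.    ] [0.12 0.59 0.12] rest [27.7  0.9 31.2]
```

Creep on, 3 mm per call.

Emit:
{"name": "move_arm", "arguments": {
  "steps": [0, 0, 0, 0, -0.0005, 0, 0, 0, 0, 0, 0, -0.001, 0, 0, 0, 0, 0, 0, -0.0015, 0, 0, 0, 0, 0, 0, -0.002, 0, 0, 0, 0, 0, 0, -0.0025, 0, 0, 0, 0, 0, 0, -0.003, 0, 0, 0, 0, 0, 0, -0.003, 0, 0, 0, 0, 0, 0, -0.003, 0, 0, 0, 0, 0, 0, -0.003, 0, 0, 0, 0, 0, 0, -0.003, 0, 0]
}}

```text
clock: 7.35
position: [0.4944, -0.1013, 0.0313]
ee_rot: [0.0, 0.699, 0.715, 0.0]
contact_force: [-0.7, -0.2, -0.2]
width: 0.0427
gripper_force: 0.0
```

Emit:
{"name": "move_arm", "arguments": {
  "steps": [0, 0, 0, 0, -0.0005, 0, 0, 0, 0, 0, 0, -0.001, 0, 0, 0, 0, 0, 0, -0.0015, 0, 0, 0, 0, 0, 0, -0.002, 0, 0, 0, 0, 0, 0, -0.002, 0, 0, 0, 0, 0, 0, -0.002, 0, 0, 0, 0, 0, 0, -0.002, 0, 0, 0, 0, 0, 0, -0.002, 0, 0, 0, 0, 0, 0, -0.002, 0, 0, 0, 0, 0, 0, -0.002, 0, 0]
}}

```text
clock: 8.35
position: [0.4944, -0.1033, 0.0313]
ee_rot: [0.0, 0.699, 0.715, 0.0]
contact_force: [0.3, 0.4, 0.5]
width: 0.0429
gripper_force: 0.0
```

Emit:
{"name": "move_arm", "arguments": {
  "steps": [0, 0, 0, 0, -0.0005, 0, 0, 0, 0, 0, 0, -0.001, 0, 0, 0, 0, 0, 0, -0.0015, 0, 0, 0, 0, 0, 0, -0.002, 0, 0, 0, 0, 0, 0, -0.002, 0, 0, 0, 0, 0, 0, -0.002, 0, 0, 0, 0, 0, 0, -0.002, 0, 0, 0, 0, 0, 0, -0.002, 0, 0, 0, 0, 0, 0, -0.002, 0, 0, 0, 0, 0, 0, -0.002, 0, 0]
}}

```text
clock: 9.35
position: [0.4944, -0.105, 0.0313]
ee_rot: [-0.0, 0.699, 0.715, 0.0]
contact_force: [0.4, 5.9, 2.2]
width: 0.0427
gripper_force: 2.6
```

Emit:
{"name": "move_arm", "arguments": {
  "steps": [0, 0, 0, 0, -0.0005, 0, 0, 0, 0, 0, 0, -0.001, 0, 0, 0, 0, 0, 0, -0.0015, 0, 0, 0, 0, 0, 0, -0.0015, 0, 0, 0, 0, 0, 0, -0.0015, 0, 0, 0, 0, 0, 0, -0.0015, 0, 0, 0, 0, 0, 0, -0.0015, 0, 0, 0, 0, 0, 0, -0.0015, 0, 0, 0, 0, 0, 0, -0.0015, 0, 0, 0, 0, 0, 0, -0.0015, 0, 0]
}}

```text
clock: 10.35
position: [0.4944, -0.1061, 0.0313]
ee_rot: [-0.0, 0.699, 0.715, 0.0]
contact_force: [0.0, 6.5, 2.4]
width: 0.0427
gripper_force: 3.2
```

```bash
python3 look.py pics/c4.png
```

```text
10.35 [ 0.4944 -0.1061  0.0313] [-3.000e-04  6.993e-01  7.149e-01  4.000e-04] [0.04 6.52 2.4 ] rest [35.5  0.7 31.3]
```

Contact is felt: about 6 N on the fingers, with the pad in about 2.5 mm. Pad contact was near y = −0.1034. I'll back off gently, then lift.

Emit:
{"name": "move_arm", "arguments": {
  "steps": [0, 0, 0, 0, 0.001, 0, 0, 0, 0, 0, 0, 0.002, 0, 0, 0, 0, 0, 0, 0.003, 0, 0, 0, 0, 0, 0, 0.004, 0, 0, 0, 0, 0, 0, 0.006, 0, 0, 0, 0, 0, 0, 0.01, 0, 0, 0, 0, 0, 0, 0.02, 0, 0, 0, 0, 0, 0, 0.04, 0, 0, 0, 0, 0, 0, 0.055, 0.03, 0, 0, 0, 0, 0, 0.055, 0.07, 0]
}}

```text
clock: 11.45
position: [0.4921, -0.0491, 0.1002]
ee_rot: [-0.003, 0.698, 0.716, -0.001]
contact_force: [1.3, -0.4, -0.6]
width: 0.0426
gripper_force: 0.0
```

```bash
python3 look.py pics/c5.png; python3 - <<'E'
from h import *
p=np.load("rest.npy")
for th in (-.32,0,.4,.8,1.2,1.57,1.7,1.8,1.9,1.95):
    k=np.array([10-60*np.cos(th),90-60*np.sin(th),77])/1e3;print(th,rest2w(p,k)[0].round(4))
E
```

```text
11.45 [ 0.4921 -0.0491  0.1002] [-0.003   0.6985  0.7156 -0.0014] [ 1.34 -0.39 -0.63] rest [-21.6  -0.3 100.2]
-0.32 [ 0.6007 -0.0212  0.077 ]
0 [ 0.5817 -0.0186  0.077 ]
0.4 [ 0.5585 -0.0239  0.077 ]
0.8 [ 0.5391 -0.0378  0.077 ]
1.2 [ 0.5267 -0.0581  0.077 ]
1.57 [ 0.5231 -0.0799  0.077 ]
1.7 [ 0.5238 -0.0877  0.077 ]
1.8 [ 0.525  -0.0936  0.077 ]
1.9 [ 0.5268 -0.0993  0.077 ]
1.95 [ 0.5279 -0.1021  0.077 ]
```

View pics/c5.png

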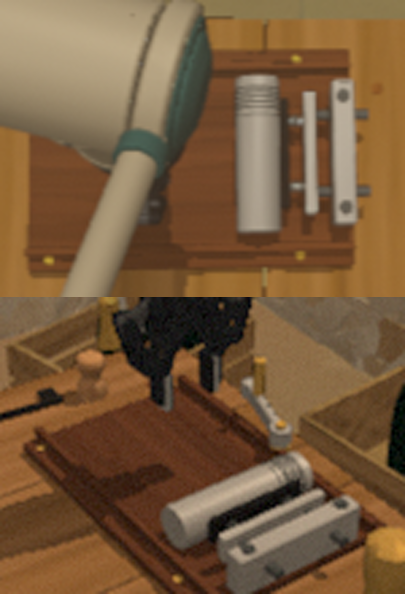

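The tube sits at the free pad (top crop x 236–281, centre at rest x≈63 mm), still square. Next I go above the knob.

Emit:
{"name": "move_arm", "arguments": {
  "steps": [0, 0, -0.01, 0.01, 0.003, 0.025, 0, 0, 0, -0.02, 0.03, 0.008, 0.025, 0, 0, 0, -0.03, 0.05, 0.013, 0.025, 0, 0, 0, -0.04, 0.075, 0.02, 0.025, 0, 0, 0, -0.05, 0.095, 0.025, 0.025, 0, 0, 0, -0.05, 0.109, 0.0275, 0.025, 0, 0, 0, -0.05, 0.109, 0.0275, 0.025, 0, 0, 0, -0.05, 0.109, 0.0275, 0.025, 0, 0, 0, -0.05, 0.109, 0.0275, 0.025, 0, 0, 0, -0.05, 0.109, 0.0275, 0.025, 0]
}}

```text
clock: 12.55
position: [0.6024, -0.0243, 0.1262]
ee_rot: [-0.0, 0.802, 0.597, -0.0]
contact_force: [-0.2, 0.3, 0.4]
width: 0.0426
gripper_force: 0.0
```

```bash
python3 look.py pics/c6.png
```

```text
12.55 [ 0.6024 -0.0243  0.1262] [-2.000e-04  8.024e-01  5.967e-01 -3.000e-04] [-0.2   0.33  0.39] rest [-43.9 110.6 126.2]
```

View pics/c6.png

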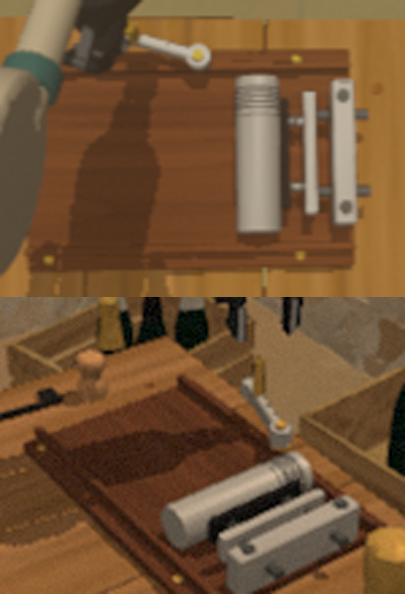

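The fingers straddle the knob column in the scene crop, at x≈237 and x≈291 with the knob at 259. I'll descend and close.

Emit:
{"name": "move_arm", "arguments": {
  "steps": [0, 0, 0, -0.0015, 0.0025, -0.005, 0, 0, 0, 0, -0.0015, 0.0025, -0.012, 0, 0, 0, 0, -0.0015, 0.0025, -0.02, 0, 0, 0, 0, -0.0015, 0.0025, -0.028, 0, 0, 0, 0, -0.0015, 0.0025, -0.036, 0, 0, 0, 0, -0.0015, 0.0025, -0.042, 0, 0, 0, 0, -0.0015, 0.0025, -0.046, 0, 0, 0, 0, -0.0015, 0.0025, -0.049, 0, 0, 0, 0, -0.0015, 0.0025, -0.049, 0, 0, 0, 0, -0.0015, 0.0025, -0.049, 0]
}}

```text
clock: 13.65
position: [0.6021, -0.0218, 0.0774]
ee_rot: [0.0, 0.802, 0.597, 0.0]
contact_force: [-0.1, -0.3, -0.5]
width: 0.0429
gripper_force: 0.0
```

Emit:
{"name": "move_arm", "arguments": {
  "steps": [0, 0, 0, 0, 0, 0, -0.5, 0, 0, 0, 0, 0, 0, -0.6, 0, 0, 0, 0, 0, 0, -0.7, 0, 0, 0, 0, 0, 0, -0.8, 0, 0, 0, 0, 0, 0, -1, 0, 0, 0, 0, 0, 0, -1, 0, 0, 0, 0, 0, 0, -1, 0, 0, 0, 0, 0, 0, -1, 0, 0, 0, 0, 0, 0, -1, 0, 0, 0, 0, 0, 0, -1],
  "squeeze": 50
}}

```text
clock: 14.65
position: [0.6017, -0.0217, 0.0776]
ee_rot: [-0.0, 0.802, 0.597, -0.0]
contact_force: [-1.8, 0.8, 5.7]
width: 0.0099
gripper_force: 48.8
```

```bash
python3 look.py
```

```text
14.65 [ 0.6017 -0.0217  0.0776] [-1.000e-04  8.024e-01  5.968e-01 -0.000e+00] [-1.8   0.82  5.69] rest [-46.5 109.9  77.6]
```

```bash
cat > arc.py <<'E'
from h import *
import sys
p=np.load("rest.npy");a=float(sys.argv[1])
K=lambda th:rest2w(p,np.array([10-60*np.cos(th),90-60*np.sin(th),77])/1e3)[0]
for b in sys.argv[2:]:
    b=float(b)
    for k in range(1,11):
        t=a+(b-a)*k/10;d=K(t)-K(a);print("0, 0, %.4f, %.4f, %.4f, 0, -1,"%((t-a)/2/np.pi,d[0],d[1]))
    print(); a=b
E
python3 arc.py -.339 .461 1.261 1.661
```

```text
0, 0, 0.0127, -0.0046, 0.0013, 0, -1,
0, 0, 0.0255, -0.0093, 0.0022, 0, -1,
0, 0, 0.0382, -0.0141, 0.0028, 0, -1,
0, 0, 0.0509, -0.0189, 0.0030, 0, -1,
0, 0, 0.0637, -0.0237, 0.0028, 0, -1,
0, 0, 0.0764, -0.0284, 0.0022, 0, -1,
0, 0, 0.0891, -0.0331, 0.0012, 0, -1,
0, 0, 0.1019, -0.0377, -0.0001, 0, -1,
0, 0, 0.1146, -0.0422, -0.0019, 0, -1,
0, 0, 0.1273, -0.0466, -0.0039, 0, -1,

0, 0, 0.0127, -0.0042, -0.0024, 0, -1,
0, 0, 0.0255, -0.0081, -0.0051, 0, -1,
0, 0, 0.0382, -0.0118, -0.0082, 0, -1,
0, 0, 0.0509, -0.0153, -0.0115, 0, -1,
0, 0, 0.0637, -0.0185, -0.0151, 0, -1,
0, 0, 0.0764, -0.0214, -0.0189, 0, -1,
0, 0, 0.0891, -0.0239, -0.0229, 0, -1,
0, 0, 0.1019, -0.0262, -0.0272, 0, -1,
0, 0, 0.1146, -0.0281, -0.0316, 0, -1,
0, 0, 0.1273, -0.0296, -0.0361, 0, -1,

0, 0, 0.0064, -0.0006, -0.0023, 0, -1,
0, 0, 0.0127, -0.0012, -0.0047, 0, -1,
0, 0, 0.0191, -0.0016, -0.0070, 0, -1,
0, 0, 0.0255, -0.0020, -0.0094, 0, -1,
0, 0, 0.0318, -0.0022, -0.0118, 0, -1,
0, 0, 0.0382, -0.0024, -0.0142, 0, -1,
0, 0, 0.0446, -0.0025, -0.0166, 0, -1,
0, 0, 0.0509, -0.0024, -0.0190, 0, -1,
0, 0, 0.0573, -0.0023, -0.0214, 0, -1,
0, 0, 0.0637, -0.0021, -0.0238, 0, -1,
```

Emit:
{"name": "move_arm", "arguments": {
  "steps": [0, 0, 0.0127, -0.0046, 0.0013, 0, -1, 0, 0, 0.0255, -0.0093, 0.0022, 0, -1, 0, 0, 0.0382, -0.0141, 0.0028, 0, -1, 0, 0, 0.0509, -0.0189, 0.003, 0, -1, 0, 0, 0.0637, -0.0237, 0.0028, 0, -1, 0, 0, 0.0764, -0.0284, 0.0022, 0, -1, 0, 0, 0.0891, -0.0331, 0.0012, 0, -1, 0, 0, 0.1019, -0.0377, -0.0001, 0, -1, 0, 0, 0.1146, -0.0422, -0.0019, 0, -1, 0, 0, 0.1273, -0.0466, -0.0039, 0, -1]
}}

```text
clock: 15.65
position: [0.5583, -0.0256, 0.0777]
ee_rot: [0.003, 0.506, 0.862, 0.002]
contact_force: [3.6, 0.5, 0.6]
width: 0.0096
gripper_force: 48.9
```

```bash
cat > th.py <<'E'
from h import *
p=np.load("rest.npy");s=manip.get_state();r=w2rest(p,s["position"])*1e3
d=r[:2]-[10,90];th=np.arctan2(-d[1],-d[0]);f=s["contact_force"]
c,sn=np.cos(p[2]),np.sin(p[2]);fr=np.array([c*f[0]+sn*f[1],-sn*f[0]+c*f[1]])
print("t",s["clock"],"rest",r.round(2),"th",th.round(4),"r",np.hypot(*d).round(2),"Ftan",(fr@[np.sin(th),-np.cos(th)]).round(2),"Frad",(fr@[-np.cos(th),-np.sin(th)]).round(2),"Fz",f[2].round(1),"w",s["width"],"M",s["moment"].round(2))
q=s["ee_rot"];print("yaw-arm",(np.degrees(2*np.arctan2(q[2],q[1]))).round(1))
E
python3 th.py
```

```text
t 15.65 rest [-43.59  66.48  77.67] th 0.4136 r 58.53 Ftan -3.45 Frad -1.1 Fz 0.6 w 0.009555073911413327 M [ 0.3  -0.59 -0.39]
yaw-arm 119.2
```

Emit:
{"name": "move_arm", "arguments": {
  "steps": [0, 0, 0.0127, -0.0042, -0.0024, 0, -1, 0, 0, 0.0255, -0.0081, -0.0051, 0, -1, 0, 0, 0.0382, -0.0118, -0.0082, 0, -1, 0, 0, 0.0509, -0.0153, -0.0115, 0, -1, 0, 0, 0.0637, -0.0185, -0.0151, 0, -1, 0, 0, 0.0764, -0.0214, -0.0189, 0, -1, 0, 0, 0.0891, -0.0239, -0.0229, 0, -1, 0, 0, 0.1019, -0.0262, -0.0272, 0, -1, 0, 0, 0.1146, -0.0281, -0.0316, 0, -1, 0, 0, 0.1273, -0.0296, -0.0361, 0, -1]
}}

```text
clock: 16.65
position: [0.5277, -0.0611, 0.0776]
ee_rot: [0.002, 0.131, 0.991, 0.001]
contact_force: [2.1, 3.9, 2.2]
width: 0.0097
gripper_force: 49.1
```

```bash
python3 th.py; python3 look.py pics/c7.png
```

```text
t 16.65 rest [-8.78 35.   77.61] th 1.2418 r 58.11 Ftan -4.39 Frad -0.86 Fz 2.2 w 0.009712412702993526 M [ 0.62 -0.33 -0.36]
yaw-arm 165.0
16.65 [ 0.5277 -0.0611  0.0776] [0.0021 0.1306 0.9914 0.0012] [2.15 3.93 2.18] rest [-8.8 35.  77.6]
```

View pics/c7.png

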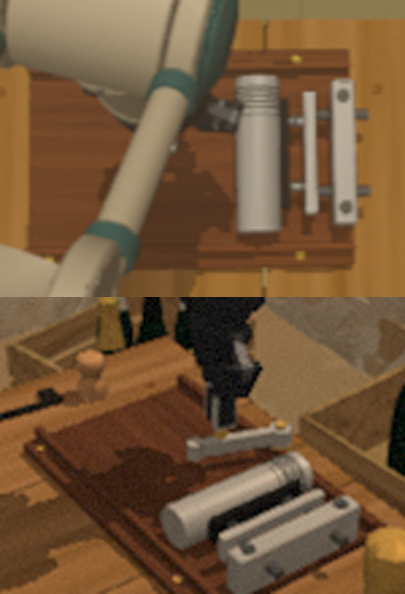

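The keeper arm is swung across behind the tube at θ≈1.24, in scene crop (188–290, 425–455). Torque about the pin is about 0.61 N m, the known friction, so r·Ftan+Mz works as a nip gauge.

```bash
sed -i 's/60\*np/58*np/g' arc.py; sed -i 's/^print("t"/print("Tpin",(-np.hypot(*d)\/1e3*(fr@[np.sin(th),-np.cos(th)])-s["moment"][2]).round(3))\n&/' th.py; python3 arc.py 1.242 1.782
```

```text
0, 0, 0.0086, -0.0009, -0.0030, 0, -1,
0, 0, 0.0172, -0.0016, -0.0061, 0, -1,
0, 0, 0.0258, -0.0021, -0.0091, 0, -1,
0, 0, 0.0344, -0.0025, -0.0123, 0, -1,
0, 0, 0.0430, -0.0027, -0.0154, 0, -1,
0, 0, 0.0516, -0.0027, -0.0185, 0, -1,
0, 0, 0.0602, -0.0025, -0.0216, 0, -1,
0, 0, 0.0688, -0.0022, -0.0248, 0, -1,
0, 0, 0.0773, -0.0018, -0.0279, 0, -1,
0, 0, 0.0859, -0.0011, -0.0309, 0, -1,
```

Emit:
{"name": "move_arm", "arguments": {
  "steps": [0, 0, 0.0086, -0.0009, -0.003, 0, -1, 0, 0, 0.0172, -0.0016, -0.0061, 0, -1, 0, 0, 0.0258, -0.0021, -0.0091, 0, -1, 0, 0, 0.0344, -0.0025, -0.0123, 0, -1, 0, 0, 0.043, -0.0027, -0.0154, 0, -1, 0, 0, 0.0516, -0.0027, -0.0185, 0, -1, 0, 0, 0.0602, -0.0025, -0.0216, 0, -1, 0, 0, 0.0688, -0.0022, -0.0248, 0, -1, 0, 0, 0.0773, -0.0018, -0.0279, 0, -1, 0, 0, 0.0859, -0.0011, -0.0309, 0, -1]
}}

```text
clock: 17.75
position: [0.5261, -0.0923, 0.0776]
ee_rot: [0.002, -0.137, 0.991, 0.0]
contact_force: [1.6, 2.7, 2.1]
width: 0.0102
gripper_force: 49.2
```

```bash
python3 th.py; python3 arc.py 1.78 1.88
```

```text
Tpin 0.591
t 17.75 rest [22.37 32.67 77.58] th 1.7832 r 58.65 Ftan -2.22 Frad -2.16 Fz 2.1 w 0.010234867136368614 M [ 0.5  -0.33 -0.46]
yaw-arm 195.8
0, 0, 0.0016, 0.0001, -0.0006, 0, -1,
0, 0, 0.0032, 0.0003, -0.0011, 0, -1,
0, 0, 0.0048, 0.0004, -0.0017, 0, -1,
0, 0, 0.0064, 0.0006, -0.0022, 0, -1,
0, 0, 0.0080, 0.0007, -0.0028, 0, -1,
0, 0, 0.0095, 0.0009, -0.0034, 0, -1,
0, 0, 0.0111, 0.0011, -0.0039, 0, -1,
0, 0, 0.0127, 0.0012, -0.0045, 0, -1,
0, 0, 0.0143, 0.0014, -0.0050, 0, -1,
0, 0, 0.0159, 0.0016, -0.0056, 0, -1,
```

Emit:
{"name": "move_arm", "arguments": {
  "steps": [0, 0, 0.0016, 0.0001, -0.0006, 0, -1, 0, 0, 0.0032, 0.0003, -0.0011, 0, -1, 0, 0, 0.0048, 0.0004, -0.0017, 0, -1, 0, 0, 0.0064, 0.0006, -0.0022, 0, -1, 0, 0, 0.008, 0.0007, -0.0028, 0, -1, 0, 0, 0.0095, 0.0009, -0.0034, 0, -1, 0, 0, 0.0095, 0.0009, -0.0034, 0, -1, 0, 0, 0.0095, 0.0009, -0.0034, 0, -1, 0, 0, 0.0095, 0.0009, -0.0034, 0, -1, 0, 0, 0.0095, 0.0009, -0.0034, 0, -1]
}}

```text
clock: 18.75
position: [0.5269, -0.0959, 0.0776]
ee_rot: [0.001, -0.167, 0.986, -0.0]
contact_force: [4.3, 4.0, 2.6]
width: 0.0103
gripper_force: 49.1
```

```bash
python3 th.py; python3 arc.py 1.84 1.88
```

```text
Tpin 0.612
t 18.75 rest [26.   33.42 77.58] th 1.8464 r 58.8 Ftan -2.6 Frad -5.29 Fz 2.6 w 0.01034090985111318 M [ 0.55 -0.65 -0.46]
yaw-arm 199.2
0, 0, 0.0006, 0.0001, -0.0002, 0, -1,
0, 0, 0.0013, 0.0001, -0.0004, 0, -1,
0, 0, 0.0019, 0.0002, -0.0007, 0, -1,
0, 0, 0.0025, 0.0003, -0.0009, 0, -1,
0, 0, 0.0032, 0.0003, -0.0011, 0, -1,
0, 0, 0.0038, 0.0004, -0.0013, 0, -1,
0, 0, 0.0045, 0.0005, -0.0015, 0, -1,
0, 0, 0.0051, 0.0006, -0.0018, 0, -1,
0, 0, 0.0057, 0.0006, -0.0020, 0, -1,
0, 0, 0.0064, 0.0007, -0.0022, 0, -1,
```

Emit:
{"name": "move_arm", "arguments": {
  "steps": [0, 0, 0.0006, 0.0003, -0.0002, 0, -1, 0, 0, 0.0013, 0.0005, -0.0004, 0, -1, 0, 0, 0.0019, 0.0007, -0.0007, 0, -1, 0, 0, 0.0025, 0.0008, -0.0009, 0, -1, 0, 0, 0.0032, 0.001, -0.0011, 0, -1, 0, 0, 0.0032, 0.001, -0.0011, 0, -1, 0, 0, 0.0032, 0.001, -0.0011, 0, -1, 0, 0, 0.0032, 0.001, -0.0011, 0, -1, 0, 0, 0.0032, 0.001, -0.0011, 0, -1, 0, 0, 0.0032, 0.001, -0.0011, 0, -1]
}}

```text
clock: 19.75
position: [0.5273, -0.0971, 0.0776]
ee_rot: [0.001, -0.177, 0.984, -0.0]
contact_force: [3.2, 4.7, 3.7]
width: 0.0101
gripper_force: 49.3
```

```bash
python3 th.py
```

```text
Tpin 0.601
t 19.75 rest [27.21 33.77 77.58] th 1.8679 r 58.8 Ftan -3.44 Frad -4.49 Fz 3.7 w 0.01012479152966965 M [ 0.59 -0.59 -0.4 ]
yaw-arm 200.4
```

Emit:
{"name": "move_arm", "arguments": {
  "steps": [0, 0, 0.0006, 0.0002, -0.0002, 0, -1, 0, 0, 0.0013, 0.0004, -0.0004, 0, -1, 0, 0, 0.0019, 0.0005, -0.0007, 0, -1, 0, 0, 0.0025, 0.0006, -0.0009, 0, -1, 0, 0, 0.0032, 0.0007, -0.0011, 0, -1, 0, 0, 0.0032, 0.0007, -0.0011, 0, -1, 0, 0, 0.0032, 0.0007, -0.0011, 0, -1, 0, 0, 0.0032, 0.0007, -0.0011, 0, -1, 0, 0, 0.0032, 0.0007, -0.0011, 0, -1, 0, 0, 0.0032, 0.0007, -0.0011, 0, -1]
}}

```text
clock: 20.75
position: [0.5276, -0.0983, 0.0775]
ee_rot: [0.0, -0.187, 0.982, -0.0]
contact_force: [3.3, 3.4, 4.8]
width: 0.01
gripper_force: 49.4
```

```bash
python3 th.py
```

```text
Tpin 0.547
t 20.75 rest [28.4  34.12 77.53] th 1.8889 r 58.84 Ftan -2.14 Frad -4.22 Fz 4.8 w 0.010018237251786348 M [ 0.55 -0.54 -0.42]
yaw-arm 201.6
```

Emit:
{"name": "move_arm", "arguments": {
  "steps": [0, 0, 0.0006, 0.0002, -0.0002, 0, -1, 0, 0, 0.0013, 0.0004, -0.0004, 0, -1, 0, 0, 0.0019, 0.0005, -0.0007, 0, -1, 0, 0, 0.0025, 0.0006, -0.0009, 0, -1, 0, 0, 0.0032, 0.0007, -0.0011, 0, -1, 0, 0, 0.0032, 0.0007, -0.0011, 0, -1, 0, 0, 0.0032, 0.0007, -0.0011, 0, -1, 0, 0, 0.0032, 0.0007, -0.0011, 0, -1, 0, 0, 0.0032, 0.0007, -0.0011, 0, -1, 0, 0, 0.0032, 0.0007, -0.0011, 0, -1]
}}

```text
clock: 21.75
position: [0.5279, -0.099, 0.0775]
ee_rot: [0.0, -0.197, 0.98, 0.0]
contact_force: [2.5, 4.5, 5.9]
width: 0.0099
gripper_force: 49.5
```

```bash
python3 th.py
```

```text
Tpin 0.651
t 21.75 rest [29.1  34.34 77.53] th 1.9013 r 58.85 Ftan -3.32 Frad -3.9 Fz 5.9 w 0.009924910577468112 M [ 0.72 -0.42 -0.46]
yaw-arm 202.7
```

Emit:
{"name": "move_arm", "arguments": {
  "steps": [0, 0, 0.0006, 0.0002, -0.0002, 0, -1, 0, 0, 0.0013, 0.0004, -0.0004, 0, -1, 0, 0, 0.0019, 0.0005, -0.0007, 0, -1, 0, 0, 0.0025, 0.0006, -0.0009, 0, -1, 0, 0, 0.0032, 0.0007, -0.0011, 0, -1, 0, 0, 0.0032, 0.0007, -0.0011, 0, -1, 0, 0, 0.0032, 0.0007, -0.0011, 0, -1, 0, 0, 0.0032, 0.0007, -0.0011, 0, -1, 0, 0, 0.0032, 0.0007, -0.0011, 0, -1, 0, 0, 0.0032, 0.0007, -0.0011, 0, -1]
}}

```text
clock: 22.75
position: [0.5271, -0.0994, 0.0775]
ee_rot: [-0.001, -0.208, 0.978, 0.001]
contact_force: [0.3, 6.6, 8.9]
width: 0.0097
gripper_force: 49.9
```

```bash
python3 th.py
```

```text
Tpin 0.161
t 22.75 rest [29.5  33.55 77.45] th 1.9034 r 59.72 Ftan -6.04 Frad -2.61 Fz 8.9 w 0.009706048393965118 M [ 0.9  -0.02  0.2 ]
yaw-arm 204.0
```

```bash
cat > sh.py <<'E'
import cv2,sys,numpy as np
a,b=[cv2.imread(f)[:297].astype(np.float32).mean(2) for f in sys.argv[1:3]]
print("diff img done")
def s(n,x0,x1,y0,y1,mm):
    t=a[y0:y1,x0:x1];m=10
    r=cv2.matchTemplate(b[y0-4:y1+4,x0-m:x1+m],t,cv2.TM_CCOEFF_NORMED);_,v,_,(x,y)=cv2.minMaxLoc(r)
    l=r[y,max(x-1,0):x+2]; o=0 if len(l)<3 else .5*(l[0]-l[2])/(l[0]-2*l[1]+l[2])
    print(n,"score %.3f dx %.2f mm dy %d"%(v,(x+o-m)/2.7*mm,y-4))
s("tube low",228,290,170,236,2.44)
s("tube edge L",228,245,170,225,2.44)
s("pad",278,290,150,205,2.4)
s("crosshead",296,324,95,210,2.4)
s("bracket",326,362,82,225,2.38)
E
python3 look.py pics/c8.png; python3 sh.py pics/c5.png pics/c7.png;python3 sh.py pics/c6.png pics/c8.png; python3 sh.py pics/c7.png pics/c8.png; python3 th.py
```

```text
22.75 [ 0.5271 -0.0994  0.0775] [-0.0014 -0.2081  0.9781  0.001 ] [0.35 6.57 8.88] rest [29.5 33.5 77.5]
diff img done
tube low score 0.998 dx 0.05 mm dy 0
tube edge L score 0.989 dx -0.08 mm dy 0
pad score 0.999 dx -0.17 mm dy 0
crosshead score 1.000 dx 0.00 mm dy 0
bracket score 1.000 dx -0.01 mm dy 0
diff img done
tube low score 0.971 dx 1.24 mm dy 0
tube edge L score 0.941 dx 0.88 mm dy 4
pad score 0.996 dx -0.04 mm dy 0
crosshead score 1.000 dx -0.01 mm dy 0
bracket score 1.000 dx -0.01 mm dy 0
diff img done
tube low score 0.972 dx 1.23 mm dy 0
tube edge L score 0.950 dx 0.91 mm dy 4
pad score 0.996 dx -0.03 mm dy 0
crosshead score 1.000 dx -0.00 mm dy 0
bracket score 1.000 dx -0.01 mm dy 0
Tpin 0.078
t 22.85 rest [29.51 33.58 77.45] th 1.9038 r 59.7 Ftan -6.34 Frad -3.0 Fz 8.3 w 0.010166116143407409 M [ 0.89 -0.07  0.3 ]
yaw-arm 204.0
```

```bash
python3 sh.py pics/c5.png pics/c4.png; python3 - <<'E'
import cv2,numpy as np
r=[cv2.imread(f"pics/c{k}.png")[100:240,150:380] for k in (4,5,8)]
cv2.imwrite("pics/cmp.png",np.vstack([cv2.resize(x,None,fx=1.4,fy=1.4) for x in r]))
E
```

```text
diff img done
tube low score 0.613 dx 1.27 mm dy 0
tube edge L score 0.400 dx -4.02 mm dy -2
pad score 0.812 dx 2.28 mm dy 4
crosshead score 0.711 dx 0.42 mm dy 3
bracket score 1.000 dx -0.01 mm dy 0
```

View pics/cmp.png

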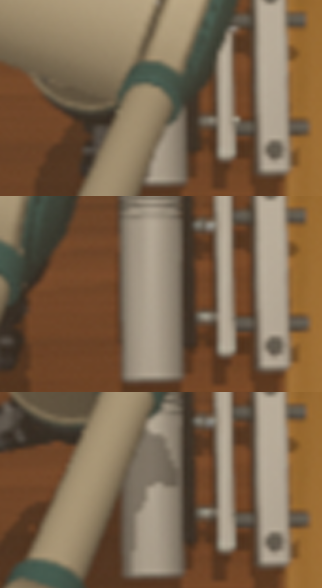

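The three rows are pressed, released and now. The tube's right edge sits at about 188, 182.5 and 184, so the keeper has just begun to press it. I'll measure the edge sub-pixel.

```bash
cat > edge.py <<'E'
import cv2,sys,numpy as np
for f in sys.argv[1:]:
    a=cv2.imread(f).astype(float).mean(2)
    o=[]
    for y0,y1,x0,x1 in ((211,220,266,296),(218,226,266,296),(140,200,284,300)):
        q=a[y0:y1,x0:x1].mean(0);g=np.abs(np.diff(q)) if y0>205 else np.clip(np.diff(q),0,None);k=g.argmax();s=slice(max(k-4,0),k+5);o.append(((np.arange(len(g))[s]*g[s]).sum()/g[s].sum()+x0+.5)*2.44/2.7)
    print(f,"tube right edge mm",np.round(o[:2],2),"pad/floor edge",round(o[2],2))
E
python3 edge.py pics/c[5-8].png pics/c4.png
```

```text
pics/c5.png tube right edge mm [252.33 252.42] pad/floor edge 261.8
pics/c6.png tube right edge mm [252.37 252.45] pad/floor edge 261.82
pics/c7.png tube right edge mm [252.33 252.44] pad/floor edge 261.85
pics/c8.png tube right edge mm [252.7  253.69] pad/floor edge 261.87
pics/c4.png tube right edge mm [254.66 254.74] pad/floor edge 264.33
```

Pad edge position is a clean gauge: it moved +2.5 mm in the earlier finger press and is +0.03 mm now. The grip has wound up (Mz and Fz), so I'll re-grasp to relax it.

Emit:
{"name": "move_arm", "arguments": {
  "steps": [0, 0, 0, 0, 0, 0, -0.4, 0, 0, 0, 0, 0, 0, -0.3, 0, 0, 0, 0, 0, 0, -0.3, 0, 0, 0, 0, 0, 0.002, -0.3, 0, 0, 0, 0, 0, 0.002, -0.3, 0, 0, 0, 0, 0, 0.002, -0.3, 0, 0, 0, 0, 0, 0.002, -0.3, 0, 0, 0, 0, 0, 0.002, -0.3, 0, 0, 0, 0, 0, 0.002, -0.3, 0, 0, 0, 0, 0, 0.002, -0.3]
}}

```text
clock: 23.85
position: [0.5286, -0.1005, 0.0793]
ee_rot: [0.0, -0.207, 0.978, 0.0]
contact_force: [1.0, -0.2, 0.1]
width: 0.0303
gripper_force: 0.0
```

```bash
python3 th.py; python3 look.py pics/c9.png; python3 edge.py pics/c9.png
```

```text
Tpin -0.054
t 23.85 rest [30.61 35.06 79.28] th 1.9297 r 58.68 Ftan 0.53 Frad -0.87 Fz 0.1 w 0.030302705694264707 M [-0.02 -0.01  0.02]
yaw-arm 203.9
23.85 [ 0.5286 -0.1005  0.0793] [ 0.     -0.207   0.9783  0.    ] [ 1.   -0.17  0.06] rest [30.6 35.1 79.3]
pics/c9.png tube right edge mm [252.65 253.68] pad/floor edge 261.9
```

Emit:
{"name": "move_arm", "arguments": {
  "steps": [0, 0, 0, 0, 0, 0, -0.6, 0, 0, 0, 0, 0, 0, -0.65, 0, 0, 0, 0, 0, 0, -0.7, 0, 0, 0, 0, 0, 0, -0.8, 0, 0, 0, 0, 0, 0, -1, 0, 0, 0, 0, 0, 0, -1, 0, 0, 0, 0, 0, 0, -1, 0, 0, 0, 0, 0, 0, -1, 0, 0, 0, 0, 0, 0, -1, 0, 0, 0, 0, 0, 0, -1],
  "squeeze": 40
}}

```text
clock: 24.95
position: [0.5279, -0.099, 0.0793]
ee_rot: [-0.0, -0.207, 0.978, 0.001]
contact_force: [-0.2, 4.5, 2.3]
width: 0.0102
gripper_force: 39.0
```

```bash
python3 th.py; python3 look.py pics/c10.png; python3 edge.py pics/c10.png
```

```text
Tpin 0.25
t 24.95 rest [29.17 34.34 79.3 ] th 1.9025 r 58.86 Ftan -4.26 Frad -1.36 Fz 2.3 w 0.010229628004292791 M [0.83 0.24 0.  ]
yaw-arm 203.9
24.95 [ 0.5279 -0.099   0.0793] [-4.000e-04 -2.067e-01  9.784e-01  1.400e-03] [-0.21  4.47  2.34] rest [29.2 34.3 79.3]
pics/c10.png tube right edge mm [252.71 253.75] pad/floor edge 261.92
```

Emit:
{"name": "move_arm", "arguments": {
  "steps": [0, 0, 0, 0.0001, -0.0004, 0, -1, 0, 0, 0, 0.0003, -0.0008, 0, -1, 0, 0, 0, 0.0004, -0.0012, 0, -1, 0, 0, 0, 0.0006, -0.0016, 0, -1, 0, 0, 0, 0.0007, -0.002, 0, -1, 0, 0, 0, 0.0009, -0.0024, 0, -1, 0, 0, 0, 0.0011, -0.0028, 0, -1, 0, 0, 0, 0.0011, -0.0028, 0, -1, 0, 0, 0, 0.0011, -0.0028, 0, -1, 0, 0, 0, 0.0011, -0.0028, 0, -1]
}}

```text
clock: 26.05
position: [0.5279, -0.0992, 0.0793]
ee_rot: [-0.001, -0.206, 0.979, 0.004]
contact_force: [-2.5, 12.3, 6.2]
width: 0.0102
gripper_force: 39.5
```

```bash
python3 th.py; python3 look.py pics/c11.png; python3 edge.py pics/c11.png
```

```text
Tpin 0.755
t 26.05 rest [29.35 34.35 79.26] th 1.9055 r 58.91 Ftan -12.37 Frad -1.95 Fz 6.2 w 0.01021255317691426 M [ 1.95  0.32 -0.03]
yaw-arm 203.8
26.05 [ 0.5279 -0.0992  0.0793] [-0.001  -0.206   0.9785  0.004 ] [-2.5  12.27  6.19] rest [29.4 34.4 79.3]
pics/c11.png tube right edge mm [252.68 253.69] pad/floor edge 261.94
```

Emit:
{"name": "move_arm", "arguments": {
  "steps": [0, 0, 0, 0.0001, -0.0003, 0, -1, 0, 0, 0, 0.0002, -0.0006, 0, -1, 0, 0, 0, 0.0003, -0.0009, 0, -1, 0, 0, 0, 0.0005, -0.0012, 0, -1, 0, 0, 0, 0.0006, -0.0015, 0, -1, 0, 0, 0, 0.0007, -0.0018, 0, -1, 0, 0, 0, 0.0008, -0.0021, 0, -1, 0, 0, 0, 0.0009, -0.0024, 0, -1, 0, 0, 0, 0.0009, -0.0024, 0, -1, 0, 0, 0, 0.0009, -0.0024, 0, -1]
}}

```text
clock: 27.15
position: [0.5281, -0.0999, 0.0792]
ee_rot: [-0.001, -0.206, 0.979, 0.006]
contact_force: [-3.1, 17.1, 7.6]
width: 0.0104
gripper_force: 39.8
```

```bash
python3 th.py; python3 look.py pics/c12.png; python3 edge.py pics/c12.png
```

```text
Tpin 0.975
t 27.15 rest [29.99 34.56 79.23] th 1.9168 r 58.93 Ftan -17.07 Frad -3.31 Fz 7.6 w 0.010429696830334694 M [2.65 0.42 0.03]
yaw-arm 203.7
27.15 [ 0.5281 -0.0999  0.0792] [-0.0013 -0.2057  0.9786  0.0057] [-3.07 17.12  7.62] rest [30.  34.6 79.2]
pics/c12.png tube right edge mm [254.22 254.98] pad/floor edge 261.97
```

```bash
python3 - <<'E'
import cv2,numpy as np
for y0,y1 in((150,170),(185,203),(212,226)):
  for k in (4,5,10,12):
    a=cv2.imread(f"pics/c{k}.png").astype(float).mean(2)
    print(y0,k,a[y0:y1,272:300].mean(0).astype(int))
E
```

```text
150 4 [76 76 75 75 75 74 73 71 69 67 65 63 62 60 60 59 58 57 57 57 58 59 61 62
 64 65 65 63]
150 5 [130 128 123 121 116 107  99  86  71  58  48  46  48  48  49  51  55  60
  65  70  74  76  76  75  76  76  74  71]
150 10 [ 98  98  99 102 103 100  96  86  73  60  49  47  49  49  49  51  55  60
  65  70  73  76  76  75  75  76  74  71]
150 12 [98 97 96 98 99 97 95 88 77 66 56 51 50 48 48 50 54 59 65 70 73 76 76 75
 75 75 74 71]
185 4 [126 126 125 125 123 120 119 113 106  98  84  71  59  51  50  51  50  51
  54  57  61  67  71  74  76  76  76  75]
185 5 [130 127 123 121 116 108 101  88  74  62  52  48  48  47  47  50  53  57
  63  69  74  79  81  82  83  82  80  77]
185 10 [130 127 123 121 117 109 102  89  75  63  53  49  49  47  48  50  53  57
  63  69  75  80  83  83  83  82  79  75]
185 12 [132 129 125 123 119 113 108  99  88  78  66  57  52  48  48  50  52  55
  60  67  73  79  82  83  82  80  77  74]
212 4 [138 135 132 129 126 122 119 114 107 101  90  79  70  62  58  58  59  62
  66  70  72  74  74  74  74  74  73  71]
212 5 [130 128 123 121 117 109 103  93  81  72  63  58  57  57  60  63  67  70
  72  73  74  74  74  73  74  74  73  71]
212 10 [130 127 123 120 117 110 105  97  87  79  69  62  58  56  59  63  67  71
  73  73  72  73  73  73  73  74  73  71]
212 12 [132 129 125 123 120 115 113 106  99  93  81  70  61  56  58  61  65  68
  71  73  73  74  74  73  74  74  73  71]
```

Torque (0.975 N m) and the tube edge both put the pad in about 2.1 mm, 0.65 mm short of the earlier finger press. One more small push.

Emit:
{"name": "move_arm", "arguments": {
  "steps": [0, 0, 0, 0.0001, -0.0002, 0, -1, 0, 0, 0, 0.0002, -0.0004, 0, -1, 0, 0, 0, 0.0002, -0.0006, 0, -1, 0, 0, 0, 0.0003, -0.0008, 0, -1, 0, 0, 0, 0.0004, -0.001, 0, -1, 0, 0, 0, 0.0005, -0.0012, 0, -1, 0, 0, 0, 0.0005, -0.0014, 0, -1, 0, 0, 0, 0.0005, -0.0014, 0, -1, 0, 0, 0, 0.0005, -0.0014, 0, -1, 0, 0, 0, 0.0005, -0.0014, 0, -1]
}}

```text
clock: 28.25
position: [0.5282, -0.1003, 0.0792]
ee_rot: [-0.002, -0.206, 0.979, 0.007]
contact_force: [-2.6, 19.3, 8.8]
width: 0.0104
gripper_force: 40.0
```

```bash
cat > pr.py <<'E'
import cv2,numpy as np,sys
for y0,y1,L in((150,170,73),(185,203,85),(212,226,85)):
  o=[]
  for f in sys.argv[1:]:
    q=cv2.imread(f).astype(float).mean(2)[y0:y1,272:290].mean(0);k=np.where((q[:-1]>=L)&(q[1:]<L))[0]
    o.append(round(.904*(k[-1]+(q[k[-1]]-L)/(q[k[-1]]-q[k[-1]+1])),2) if len(k) else None)
  print(y0,o)
E
python3 th.py; python3 look.py pics/c13.png; python3 pr.py pics/c4.png pics/c5.png pics/c10.png pics/c12.png pics/c13.png
```

```text
Tpin 1.007
t 28.25 rest [30.46 34.68 79.21] th 1.9251 r 58.99 Ftan -18.94 Frad -4.66 Fz 8.8 w 0.010423430550494016 M [3.04 0.45 0.11]
yaw-arm 203.7
28.25 [ 0.5282 -0.1003  0.0792] [-0.0015 -0.2056  0.9786  0.0066] [-2.65 19.33  8.84] rest [30.5 34.7 79.2]
150 [np.float64(5.68), np.float64(7.12), np.float64(7.24), np.float64(7.61), np.float64(8.64)]
185 [np.float64(9.01), np.float64(6.55), np.float64(6.64), np.float64(7.55), np.float64(8.77)]
212 [np.float64(9.49), np.float64(6.98), np.float64(7.52), np.float64(8.77), np.float64(8.73)]
```

Emit:
{"name": "move_arm", "arguments": {
  "steps": [0, 0, 0, 0.0001, -0.0002, 0, -1, 0, 0, 0, 0.0002, -0.0004, 0, -1, 0, 0, 0, 0.0002, -0.0006, 0, -1, 0, 0, 0, 0.0003, -0.0008, 0, -1, 0, 0, 0, 0.0004, -0.001, 0, -1, 0, 0, 0, 0.0004, -0.0011, 0, -1, 0, 0, 0, 0.0004, -0.0011, 0, -1, 0, 0, 0, 0.0004, -0.0011, 0, -1, 0, 0, 0, 0.0004, -0.0011, 0, -1, 0, 0, 0, 0.0004, -0.0011, 0, -1]
}}

```text
clock: 29.35
position: [0.5284, -0.1007, 0.0792]
ee_rot: [-0.002, -0.205, 0.979, 0.007]
contact_force: [-3.3, 21.7, 9.4]
width: 0.0104
gripper_force: 40.2
```

```bash
python3 th.py; python3 look.py pics/c14.png; python3 pr.py pics/c4.png pics/c5.png pics/c10.png pics/c12.png pics/c13.png pics/c14.png
```

```text
Tpin 1.088
t 29.35 rest [30.88 34.81 79.19] th 1.9325 r 59.0 Ftan -21.34 Frad -5.06 Fz 9.4 w 0.010414228387514712 M [3.29 0.44 0.17]
yaw-arm 203.7
29.35 [ 0.5284 -0.1007  0.0792] [-0.0017 -0.2055  0.9786  0.0073] [-3.32 21.68  9.39] rest [30.9 34.8 79.2]
150 [np.float64(5.68), np.float64(7.12), np.float64(7.24), np.float64(7.61), np.float64(8.64), np.float64(9.62)]
185 [np.float64(9.01), np.float64(6.55), np.float64(6.64), np.float64(7.55), np.float64(8.77), np.float64(8.64)]
212 [np.float64(9.49), np.float64(6.98), np.float64(7.52), np.float64(8.77), np.float64(8.73), np.float64(9.0)]
```

Torque is 1.09 N m, about a 5.5 N nip. I'll unload the servo lead, then open and lift.

Emit:
{"name": "move_arm", "arguments": {
  "steps": [0, 0, 0, -0.0005, 0.0014, 0, -1, 0, 0, 0, -0.001, 0.0028, 0, -1, 0, 0, 0, -0.0015, 0.0042, 0, -1, 0, 0, 0, -0.0022, 0.0058, 0, -1, 0, 0, 0, -0.0022, 0.0058, 0, -1, 0, 0, 0, -0.0022, 0.0058, 0, -0.6, 0, 0, 0, -0.0022, 0.0058, 0, -0.4, 0, 0, 0, -0.0022, 0.0058, 0, -0.3, 0, 0, 0, -0.0022, 0.0058, 0, -0.3, 0, 0, 0, -0.0022, 0.0058, 0, -0.3]
}}

```text
clock: 30.45
position: [0.5295, -0.1027, 0.0793]
ee_rot: [0.0, -0.207, 0.978, -0.0]
contact_force: [0.2, -0.5, -0.1]
width: 0.0299
gripper_force: 0.0
```

```bash
python3 th.py; python3 look.py pics/c15.png; python3 pr.py pics/c4.png pics/c5.png pics/c10.png  pics/c14.png pics/c15.png
```

```text
Tpin 0.045
t 30.45 rest [32.85 35.83 79.26] th 1.9699 r 58.79 Ftan 0.57 Frad 0.05 Fz -0.1 w 0.029943880586147685 M [ 0.    0.02 -0.08]
yaw-arm 203.9
30.45 [ 0.5295 -0.1027  0.0793] [ 1.000e-04 -2.069e-01  9.784e-01 -1.000e-04] [ 0.19 -0.54 -0.15] rest [32.8 35.8 79.3]
150 [np.float64(5.68), np.float64(7.12), np.float64(7.24), np.float64(9.62), np.float64(9.3)]
185 [np.float64(9.01), np.float64(6.55), np.float64(6.64), np.float64(8.64), np.float64(8.63)]
212 [np.float64(9.49), np.float64(6.98), np.float64(7.52), np.float64(9.0), np.float64(8.98)]
```

Emit:
{"name": "move_arm", "arguments": {
  "steps": [0, 0, 0, 0, 0.001, 0.005, -0.2, 0, 0, 0, 0, 0.001, 0.015, -0.2, 0, 0, 0, 0, 0.001, 0.03, -0.2, 0, 0, 0, 0, 0.001, 0.05, -0.2, 0, 0, 0, 0, 0.03, 0.07, -0.2, 0, 0, 0, -0.02, 0.07, 0.08, -0.2, 0, 0, 0, -0.05, 0.11, 0.08, -0.2, 0, 0, 0, -0.08, 0.15, 0.08, -0.2, 0, 0, 0, -0.1, 0.18, 0.08, -0.2, 0, 0, 0, -0.1, 0.18, 0.08, -0.2]
}}

```text
clock: 31.55
position: [0.4258, 0.0805, 0.16]
ee_rot: [-0.001, -0.209, 0.978, 0.001]
contact_force: [0.6, -0.8, 0.2]
width: 0.034
gripper_force: 0.0
```

```bash
python3 look.py pics/c16.png; python3 pr.py pics/c4.png pics/c5.png pics/c6.png pics/c15.png pics/c16.png; python3 sh.py pics/c5.png pics/c16.png
python3 - <<'E'
import cv2;a=cv2.imread("pics/c16.png")
b=cv2.imread("pics/c5.png");import numpy as np
cv2.imwrite("pics/fin.png",np.hstack([np.vstack([cv2.resize(x[50:240,150:375],None,fx=1.5,fy=1.5) for x in (b,a)]),a[:570]][:2]) if 0 else np.hstack([np.vstack([cv2.resize(x[50:240,150:375],None,fx=1.5,fy=1.5) for x in (b,a)]),a[:570,:400]]))
E
```

```text
31.55 [0.4258 0.0805 0.16  ] [-6.000e-04 -2.091e-01  9.779e-01  9.000e-04] [ 0.62 -0.8   0.21] rest [-152.7  -63.6  160. ]
150 [np.float64(5.68), np.float64(7.12), np.float64(7.23), np.float64(9.3), np.float64(9.96)]
185 [np.float64(9.01), np.float64(6.55), np.float64(6.73), np.float64(8.63), np.float64(8.86)]
212 [np.float64(9.49), np.float64(6.98), np.float64(7.2), np.float64(8.98), np.float64(9.28)]
diff img done
tube low score 0.997 dx 1.85 mm dy 0
tube edge L score 0.996 dx 1.55 mm dy 2
pad score 0.966 dx 1.77 mm dy 1
crosshead score 0.990 dx 0.06 mm dy 0
bracket score 1.000 dx -0.01 mm dy 0
```

View pics/fin.png

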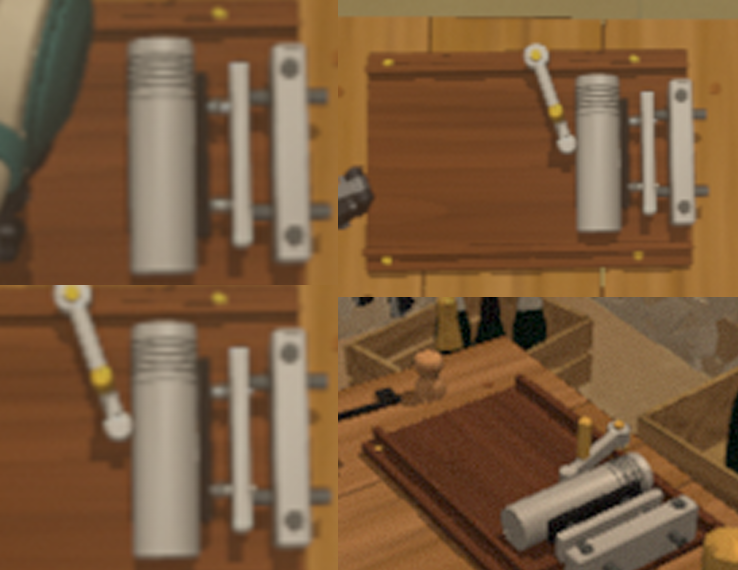

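The keeper nose is nipping the tube's side near its middle, the knob is free and the tube is square against the pad. I'll compare edges in these two unobstructed images to quantify.

```bash
python3 - <<'E'
import cv2,numpy as np
A=[cv2.imread(f"pics/c{k}.png").astype(float).mean(2) for k in (5,6,16)]
def cross(q,L,up):
    k=np.where((q[:-1]<L)&(q[1:]>=L) if up else (q[:-1]>=L)&(q[1:]<L))[0]
    return k[0]+(q[k[0]]-L)/(q[k[0]]-q[k[0]+1]) if len(k) else np.nan
for y0,y1 in((138,148),(148,158),(158,170),(170,178),(192,200),(212,220),(220,228)):
    print(y0,"tubeR",[round(.904*cross(a[y0:y1,272:290].mean(0),88,0),2) for a in A],"padR",[round(.89*(cross(a[y0:y1,282:300].mean(0),62,1)),2) for a in A],"tubeL",[round(.904*cross(a[y0:y1,228:255].mean(0),95,1),2) for a in A])
E
```

```text
138 tubeR [np.float64(6.51), np.float64(6.66), np.float64(8.02)] padR [np.float64(8.4), np.float64(7.62), np.float64(7.87)] tubeL [np.float64(7.47), np.float64(7.29), nan]
148 tubeR [np.float64(6.16), np.float64(6.35), np.float64(8.9)] padR [np.float64(6.12), np.float64(5.93), np.float64(7.43)] tubeL [np.float64(7.65), np.float64(7.43), np.float64(9.47)]
158 tubeR [np.float64(6.21), np.float64(6.37), np.float64(9.21)] padR [np.float64(6.72), np.float64(6.39), np.float64(8.5)] tubeL [np.float64(7.74), np.float64(7.53), np.float64(9.53)]
170 tubeR [np.float64(6.26), np.float64(6.43), np.float64(8.64)] padR [np.float64(6.36), np.float64(6.07), np.float64(8.11)] tubeL [np.float64(7.83), np.float64(7.59), np.float64(9.56)]
192 tubeR [np.float64(6.36), np.float64(6.56), np.float64(8.68)] padR [np.float64(8.19), np.float64(7.81), np.float64(10.25)] tubeL [np.float64(8.56), np.float64(8.31), np.float64(9.73)]
212 tubeR [np.float64(6.7), np.float64(6.92), np.float64(9.03)] padR [np.float64(4.15), np.float64(3.74), np.float64(5.67)] tubeL [np.float64(8.32), np.float64(8.11), np.float64(9.43)]
220 tubeR [np.float64(6.9), np.float64(7.14), np.float64(9.13)] padR [np.float64(3.5), np.float64(2.88), nan] tubeL [np.float64(8.34), np.float64(8.07), np.float64(9.4)]
```

Edges say the tube has moved about 2.2 mm against the pad and torque says about 2.7 mm, slightly short of 3 mm. Time allows a small correction, so I'll re-grasp and push about 0.6 mm more.

Emit:
{"name": "move_arm", "arguments": {
  "steps": [0, 0, 0, 0.02, -0.04, 0, -0.2, 0, 0, 0, 0.04, -0.075, 0, -0.2, 0, 0, 0, 0.06, -0.11, 0, -0.2, 0, 0, 0, 0.08, -0.145, 0, -0.2, 0, 0, 0, 0.095, -0.17, -0.01, -0.2, 0, 0, 0, 0.1025, -0.181, -0.02, -0.2, 0, 0, 0, 0.1025, -0.181, -0.03, -0.2, 0, 0, 0, 0.1025, -0.181, -0.03, -0.2, 0, 0, 0, 0.1025, -0.181, -0.03, -0.2, 0, 0, 0, 0.1025, -0.181, -0.03, -0.2]
}}

```text
clock: 32.65
position: [0.5314, -0.1022, 0.1297]
ee_rot: [0.0, -0.208, 0.978, 0.0]
contact_force: [-0.3, -1.1, 0.2]
width: 0.0341
gripper_force: 0.0
```

Emit:
{"name": "move_arm", "arguments": {
  "steps": [0, 0, 0, -0.003, 0.0015, -0.01, -0.3, 0, 0, 0, -0.003, 0.0015, -0.02, -0.3, 0, 0, 0, -0.003, 0.0015, -0.032, -0.3, 0, 0, 0, -0.003, 0.0015, -0.043, -0.3, 0, 0, 0, -0.003, 0.0015, -0.05, -0.3, 0, 0, 0, -0.003, 0.0015, -0.05, -0.3, 0, 0, 0, -0.003, 0.0015, -0.05, -0.6, 0, 0, 0, -0.003, 0.0015, -0.05, -0.8, 0, 0, 0, -0.003, 0.0015, -0.05, -1, 0, 0, 0, -0.003, 0.0015, -0.05, -1],
  "squeeze": 40
}}

```text
clock: 33.65
position: [0.5282, -0.1004, 0.0793]
ee_rot: [-0.0, -0.207, 0.978, 0.001]
contact_force: [-0.8, 5.3, -0.8]
width: 0.0102
gripper_force: 39.0
```

```bash
python3 th.py
```

```text
Tpin 0.328
t 33.65 rest [30.53 34.66 79.29] th 1.926 r 59.02 Ftan -5.21 Frad -1.19 Fz -0.8 w 0.010235800133283473 M [ 0.85  0.13 -0.02]
yaw-arm 203.8
```

Emit:
{"name": "move_arm", "arguments": {
  "steps": [0, 0, 0, 0.0004, -0.001, 0, -1, 0, 0, 0, 0.0007, -0.002, 0, -1, 0, 0, 0, 0.0011, -0.003, 0, -1, 0, 0, 0, 0.0015, -0.004, 0, -1, 0, 0, 0, 0.0018, -0.0048, 0, -1, 0, 0, 0, 0.002, -0.0053, 0, -1, 0, 0, 0, 0.0022, -0.0058, 0, -1, 0, 0, 0, 0.0022, -0.0058, 0, -1, 0, 0, 0, 0.0022, -0.0058, 0, -1, 0, 0, 0, 0.0022, -0.0058, 0, -1]
}}

```text
clock: 34.65
position: [0.5283, -0.101, 0.0792]
ee_rot: [-0.001, -0.205, 0.979, 0.007]
contact_force: [-1.1, 19.1, 4.7]
width: 0.0103
gripper_force: 40.0
```

```bash
python3 th.py
```

```text
Tpin 1.096
t 34.65 rest [31.1  34.76 79.22] th 1.9357 r 59.14 Ftan -18.12 Frad -6.2 Fz 4.7 w 0.010338015865920501 M [ 2.97  0.3  -0.02]
yaw-arm 203.7
```

Emit:
{"name": "move_arm", "arguments": {
  "steps": [0, 0, 0, 0.0001, -0.0002, 0, -1, 0, 0, 0, 0.0002, -0.0004, 0, -1, 0, 0, 0, 0.0003, -0.0006, 0, -1, 0, 0, 0, 0.0003, -0.0008, 0, -1, 0, 0, 0, 0.0004, -0.001, 0, -1, 0, 0, 0, 0.0004, -0.001, 0, -1, 0, 0, 0, 0.0004, -0.001, 0, -1, 0, 0, 0, 0.0004, -0.001, 0, -1, 0, 0, 0, 0.0004, -0.001, 0, -1, 0, 0, 0, 0.0004, -0.001, 0, -1]
}}

```text
clock: 35.65
position: [0.5284, -0.1012, 0.0792]
ee_rot: [-0.001, -0.205, 0.979, 0.007]
contact_force: [-2.5, 21.7, 5.5]
width: 0.0106
gripper_force: 40.2
```

```bash
python3 th.py
```

```text
Tpin 1.21
t 35.65 rest [31.3  34.82 79.19] th 1.9392 r 59.15 Ftan -21.01 Frad -6.0 Fz 5.5 w 0.0106007653640203 M [3.26 0.37 0.03]
yaw-arm 203.7
```

Torque gives about 3.5 mm and geometry about 2.7 mm, so they bracket 3 mm. I'll unload, open and retreat.

Emit:
{"name": "move_arm", "arguments": {
  "steps": [0, 0, 0, -0.0005, 0.0014, 0, -1, 0, 0, 0, -0.001, 0.0028, 0, -1, 0, 0, 0, -0.0015, 0.0042, 0, -1, 0, 0, 0, -0.0022, 0.0058, 0, -1, 0, 0, 0, -0.0022, 0.0058, 0, -1, 0, 0, 0, -0.0022, 0.0058, 0, -0.6, 0, 0, 0, -0.0022, 0.0058, 0, -0.4, 0, 0, 0, -0.0022, 0.0058, 0, -0.3, 0, 0, 0, -0.0022, 0.0058, 0, -0.3, 0, 0, 0, -0.0022, 0.0058, 0, -0.3]
}}

```text
clock: 36.65
position: [0.5294, -0.1032, 0.0794]
ee_rot: [0.0, -0.207, 0.978, -0.0]
contact_force: [-0.4, 0.4, -0.4]
width: 0.0302
gripper_force: 0.0
```

Emit:
{"name": "move_arm", "arguments": {
  "steps": [0, 0, 0, 0, 0.001, 0.005, -0.2, 0, 0, 0, 0, 0.001, 0.015, -0.2, 0, 0, 0, 0, 0.001, 0.03, -0.2, 0, 0, 0, 0, 0.001, 0.05, -0.2, 0, 0, 0, 0, 0.03, 0.07, -0.2, 0, 0, 0, -0.02, 0.07, 0.08, -0.2, 0, 0, 0, -0.05, 0.11, 0.08, -0.2, 0, 0, 0, -0.08, 0.15, 0.08, -0.2, 0, 0, 0, -0.1, 0.18, 0.08, -0.2, 0, 0, 0, -0.1, 0.18, 0.08, -0.2]
}}

```text
clock: 37.65
position: [0.4257, 0.08, 0.16]
ee_rot: [-0.001, -0.209, 0.978, 0.001]
contact_force: [0.0, -0.2, -0.5]
width: 0.0343
gripper_force: 0.0
```

```bash
python3 look.py pics/c17.png; sed -n '/^def/,$p' sh.py >/dev/null; python3 pr.py pics/c5.png pics/c6.png pics/c16.png pics/c17.png; python3 sh.py pics/c5.png pics/c17.png; python3 sh.py pics/c16.png pics/c17.png
```

```text
37.65 [0.4257 0.08   0.16  ] [-7.000e-04 -2.090e-01  9.779e-01  9.000e-04] [ 0.01 -0.19 -0.49] rest [-152.1  -63.7  160. ]
150 [np.float64(7.12), np.float64(7.23), np.float64(9.96), np.float64(9.7)]
185 [np.float64(6.55), np.float64(6.73), np.float64(8.86), np.float64(9.1)]
212 [np.float64(6.98), np.float64(7.2), np.float64(9.28), np.float64(9.69)]
diff img done
tube low score 0.996 dx 2.36 mm dy -1
tube edge L score 0.994 dx 2.24 mm dy 3
pad score 0.985 dx 2.23 mm dy 2
crosshead score 0.989 dx 0.08 mm dy 0
bracket score 1.000 dx -0.01 mm dy 0
diff img done
tube low score 0.997 dx 0.46 mm dy 0
tube edge L score 0.994 dx 0.72 mm dy 0
pad score 0.992 dx 0.03 mm dy 0
crosshead score 0.998 dx 0.00 mm dy 0
bracket score 1.000 dx -0.01 mm dy 0
```

```bash
python3 -c "
from rig import manip
print(manip.sign_off())"
```

```text
the job is handed in; nothing more can be done
None
```

The job is handed in: the tube was rolled to light contact with the pad, then nipped by the keeper with the pad pressed in about 3 mm (camera about 2.6 mm, torque about 3.5 mm), and the knob was let go with the arm clear at 38 s.

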